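Hold a glass tile flush on the tilting stage under the curing lamp

TASK

Unlock the clamp lever on the bench slide, move the carriage along the rail until its red pointer is in line with the red line on the curing-lamp bracket, and lock the lever fully home again. Then pick up the amber glass tile by the blue grip of its suction holder, tilt it to match the sloping green glass on the stage, lay it squarely and centred on that face and press it gently flush for the adhesive to set. Finish while still gripping the holder and pressing the tile on; never press hard, and leave the other things on the bench where they are.

Things in the scene. Friction and masses are not known exactly. Their poses are not given: they have to be found in the camera images.
- tile: loose amber glass tile, 60 (x) x 80 (y) x 8 mm, 110 g, on a 4 mm black rubber mat; origin at the centre of its underside, z out of its top. A suction holder (65 g) is stuck on top: a black rubber bellows up to 25 mm above the underside, then the grip. The bellows yields 1 mm per 1.5 N along its axis (to 8 mm) and 1 degree per 0.026 N m in tilt (to 8 degrees), so the tile can settle flush
- grip (a point): centre of the holder's blue grip, 46 mm above the tile's underside on its centre line; a block 40 mm (tile x) x 20 mm (tile y) x 36 mm high (28 to 64 mm above the underside), to be pinched across its 20 mm
- stage: tilting stage on the carriage with a green glass plate 70 mm (x) x 88 mm (y) clipped on top; locked at some slope of 14 to 35 degrees, rising away from the robot. Origin on the hinge at its near low edge; x up the slope, y along the rail, z out of the face (up and back towards the robot). The posts beside it stay below the face
- face (a point): centre of the green glass's top surface, where the tile's underside centre belongs, tile y along stage y (either way round); same axes as the stage
- clamp (a joint): clamp lever, a screw on a vertical axis: 0 = locked, lever lying along the rail (rail +y, the robot's left); grows counter-clockwise from above to 1.55 rad = unlocked, lever pointing to the robot. Stays where left; takes about 2 to 4 N at the knob. The brake bites below about 0.7 rad; locked, the carriage resists 25 N
- clamp_knob (a point): middle of the red upright knob at the end of the black clamp lever, 84 mm above the bench; a round cylinder 18 mm across, 40 mm high (62 to 102 mm above the bench), that turns in the fingers; 65 mm from the lever's axis. The lever arm's top is 64 mm above the bench
- clamp_axis (a point): point on the lever's vertical axis at the height of clamp_knob; rides on the carriage, 46 mm (rail x) from the pull post
- post (a point): axis of the pull post on the carriage, 70 mm above the bench: an upright aluminium cylinder 18 mm across, its grip 52 to 84 mm above the bench (carriage deck at 42 mm). Move the carriage by it: unlocked it slides along the rail with about 8 N; 160 mm of travel. The mark always lies 40 to 150 mm towards rail +y from the start. Axes: x away from the robot, y along the rail, z up
- pointer (a point): tip of the red pointer (5 mm wide) on the far (+x) edge of the blue carriage, 42 mm above the bench; axes as the rail
- mark (a point): middle of the near end of the red line (5 mm wide) on the white blade of the black lamp bracket beyond the rail, 40 mm above the bench; axes as post. The pointer is in line when its y in these axes is 0 (its tip is then about 2 mm short of the blade). A white lamp head on a gooseneck hangs 20 to 70 mm beyond the mark (x), up to 0.19 m above the bench; keep clear of it
- glue: bystander: amber bottle, 38 mm across, 95 mm high; origin under its centre; leave it
- bit_block: bystander: wooden block 70 x 110 x 20 mm with two grinder bits standing on it, 40 mm high in all; origin under its centre; leave it
- tub: bystander: clear open tub 100 x 100 x 45 mm; origin under its centre; leave it
- offcut: bystander: green glass offcut lying flat, 50 x 90 x 6 mm; origin under its centre; leave it
- brush: bystander: small brush lying along y, 160 mm long; origin under its centre; leave it
- dish: bystander: white dish, 68 mm across, 28 mm high; origin under its centre; leave it
There are look-alikes about, which are no part of the job. Leave any turquoise look-alike of the tile alone.

How it is judged:
On the way, in this order (a step that is already met when the one before it is completed fails the run):
1. the clamp lever is swung open (value of joint clamp above 1 rad), for 0.1 s.
2. the carriage is at the lamp's mark, pointer in line (y of pointer in the frame of mark between -0.004 and 0.004 m), for 0.2 s.
3. the clamp lever is locked again with the carriage at the mark (all of step 2 and value of joint clamp below 0.25 rad), for 0.2 s.
At the end, for the whole second after the job is handed in: Pointer within 4 mm of the mark, lever within 0.25 rad of locked; tile flush on the stage glass (3 degrees, 2.5 mm), centred to 9 mm, square to 8 degrees, pressed on with 2 to 15 N and still gripped by its holder between the fingers (all of step 3 and angle between the z axis of tile and the z axis of face, either way round below 0.05 rad and angle between the y axis of tile and the y axis of face, either way round below 0.14 rad and x of tile in the frame of face between -0.009 and 0.009 m and y of tile in the frame of face between -0.009 and 0.009 m and z of tile in the frame of face between -0.0025 and 0.0025 m and contact force between tile and stage between 2 and 15 N and contact force between the fingers and tile above 2 N and distance between the grasp point and grip below 0.03 m); the arm keeps its last pose, push and grip.
It fails at once if the tile is pressed on the stage with more than 30 N (contact force between tile and stage above 30 N).
It fails at once if a bystander is moved by more than 30 mm (distance of any of glue, bit_block, tub, offcut, brush, dish from where it was at the start of the episode above 0.03 m).
It also fails if it takes over 72 s, if anything falls off the work surface, if the arm or the gripper's body presses on something with over 40 N, if the wrist force passes 120 N, or if a joint passes its speed limit or range.

ROBOT

A 6-joint arm with a two-finger parallel gripper is mounted at the origin on the work surface. World frame = base frame: x ahead of the robot, y to its left, z up, the work surface at z = 0. Lengths are in m, angles in rad, forces in N, time in s.
With the tool pointing down it reaches from about 0.15 to 0.775 m from the base axis. Payload 6.1 kg.
Tool frame: the origin (TCP) lies midway between the tips of the shut fingers; the grasp point (between the pads) lies robot.grip_depth behind it (robot.grip_depth is the distance from the TCP to the grasp point, in m); z points along the fingers, y is the line along which they close (so a half turn about z gives the same grasp; the last joint's range is limited). The gripper opens to 85 mm and grips with 20 to 120 N. Pads are 22 mm wide; open, the fingers measure 114 mm over their backs; the gripper's body (76 mm by 85 mm) begins 54 mm behind the grasp point. The pads swing forward as they close: fully open they stand 13 mm farther back than shut.
Start: joints at [-1.205, 0.126, -0.04, 1.405, 0, 1.571], TCP at [0.188, -0.49, 0.201] pointing down, gripper open.
Joint ranges: [-2.72, 2.72], [-0.95, 1.95], [-1.27, 1.35], [-1.78, 2.02], [-1.46, 1.47], [-3.14, 3.14]. Speed limits (rad/s): [2.39, 2.39, 3.01, 3.14, 3.14, 3.14].

INTERFACE

Orientations are given as [roll, pitch, yaw] about the fixed x, y, z axes, in that order (R = Rz(yaw) Ry(pitch) Rx(roll)).
In Python, from station import robot gives the robot as it stands. The module is installed in compiled form; this text tells all that it offers.
- The arm moves only by the shell command python3 -m pendant 'ROWS' [FORCE]. ROWS is JSON, a list of rows, each a list of 3 entries, a list of its own where there are three numbers: the shift along the world's x, y, z in mm, then the turn about the world's z in rad, then the finger opening in mm, from 0 to 85.4. In form: [[[x, y, z], spin, grip], ...]. A call has 1 to 5 rows; each row shifts and turns the commanded pose from where the row before left it; what a row does not reach is not made up. A row lasts 1/12 s, in which the tool goes at most 41.7 mm and 7.16 degrees, less where a joint would pass 70% of its speed; a pose out of reach is approached as far as the arm can. A call with a gripper value outside its range is refused whole. The fingers move at their own pace and stop on an object; FORCE is the grip in N (left out, the last holds). Time passes only in rows, so rows that do not move let the fingers close. It gives the time, the measured TCP pose, the force, the opening and the grip force at its end, in the units of the state.
- robot.state(): the state, without advancing time (a new reading comes with each control period).
- robot.capture(name): name is "scene" or "top" or "wrist"; returns a dict with "frame" (420x560x3 uint8, blue, green, red), "range_z" (420x560 float32, m along the optical axis (not along the pixel's ray), 0 where there is no reading), "mtx" (3x3 intrinsics, pixels), "R" (3x3) and "t" (3): a world point X has camera coordinates R X + t; the wrist camera has in their place "tool_from_camera" (4x4, takes a point from camera to tool coordinates, whose origin is the TCP and whose axes are the flange's). Camera axes: x right, y down, z forward; pixel columns grow to the right and rows downward; lengths in m; the calibration is good to about 2 mm. A picture is of the moment at which its call begins: read the wrist's pose just before it.
- robot.hand_in(): hands the job in; it is judged then, once.
The state is a dict: "time_s": time; "q": joint angles; "dq": joint speeds; "joint_efforts": joint torques, N m; "ee_pos": TCP position; "tcp_rot": TCP orientation; "force": force on the tool from outside, world axes, zero at the start; "wrist_torque": the same for the moment, N m; "opening": finger opening in m; "finger_force": force on a finger pad.
Only numpy, scipy, OpenCV 4.12 (cv2) and the standard library are available. Lean on these libraries where they do the work, as an engineer would, in place of code of your own. Each camera call takes 0.05 s, during which the arm holds its last target. There are 200 camera calls.

## Working session

There is one attempt and no reset: what is moved stays moved. The work goes in short steps, Python scripts to look and compute and a shell command to move; the robot and the scene stay as the last step left them, time stands still between calls to the robot, and variables do not carry over. Pictures are saved under pics/ and viewed, at most 15 in all, crops included, and the job is handed in when it is done.

```bash
mkdir -p pics; cat > h.py <<'E'
import numpy as np,cv2
from station import robot
from scipy.spatial.transform import Rotation as Ro
def cap(n):
    s=robot.state(); c=robot.capture(n)
    if n=='wrist':
        T=np.eye(4);T[:3,:3]=Ro.from_euler('xyz',s['tcp_rot']).as_matrix();T[:3,3]=s['ee_pos'];M=T@c['tool_from_camera']
    else:
        M=np.eye(4);M[:3,:3]=c['R'].T;M[:3,3]=-c['R'].T@c['t']
    z=c['range_z'];v,u=np.mgrid[:z.shape[0],:z.shape[1]]
    P=np.stack([u,v,np.ones_like(u)],-1)@np.linalg.inv(c['mtx']).T*z[...,None]
    W=P@M[:3,:3].T+M[:3,3];W[z==0]=np.nan
    return c['frame'],W,M
E
python3 - <<'E'
from h import *
s=robot.state();print(s,robot.grip_depth)
for n in('scene','top'):
    f,W,M=cap(n);cv2.imwrite(f'pics/{n}0.png',f);np.save(f'{n}0.npy',W);print(M.round(3))
E
```

```text
{'time_s': 0.0, 'q': array([-1.20502060e+00,  1.26368626e-01, -4.06111077e-02,  1.40537448e+00,
       -3.99916611e-05,  1.57078083e+00]), 'dq': array([ 0.00045146, -0.0007273 ,  0.00160646, -0.00149644,  0.00022823,
        0.00040801]), 'joint_efforts': array([ 8.35054798e-04, -4.35913467e+01,  3.52923203e+01,  1.71834428e-02,
        2.02202814e-04, -5.98400177e-06]), 'ee_pos': array([ 0.1876071 , -0.48985767,  0.20053304]), 'tcp_rot': array([-3.14003477e+00,  3.99674741e-05,  3.65791286e-01]), 'force': array([-1.32398177,  0.87551778, -0.75453624]), 'wrist_torque': array([-0.03436661,  0.00825583,  0.01808432]), 'finger_force': 0.0, 'opening': 0.08546397676313944} 0.0187
[[ 0.42   0.663 -0.62   1.129]
 [ 0.907 -0.315  0.278 -0.343]
 [-0.011 -0.679 -0.734  0.876]
 [ 0.     0.     0.     1.   ]]
[[-0.081 -0.975  0.206  0.152]
 [-0.997  0.078 -0.022 -0.015]
 [ 0.005 -0.207 -0.978  1.628]
 [ 0.     0.     0.     1.   ]]
```

View pics/top0.png

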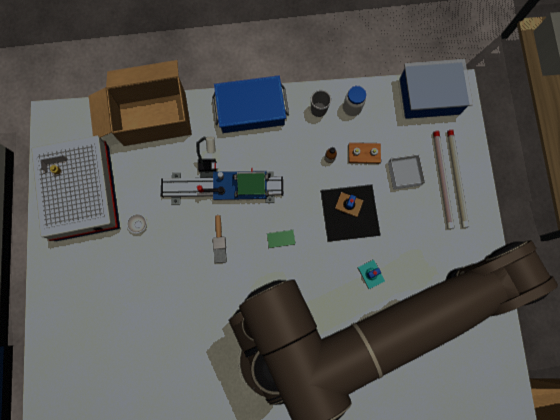

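View pics/scene0.png

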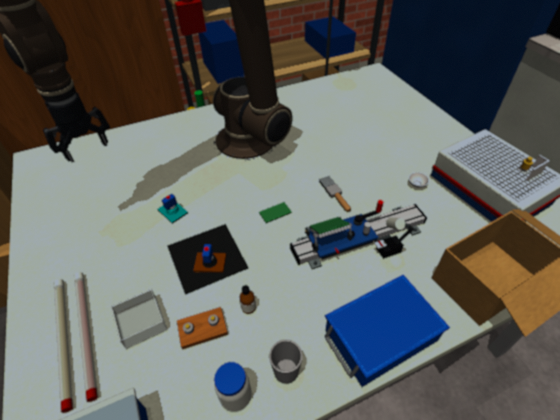

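The loose amber tile is at top (349,204), on the black mat. The turquoise look-alike at top (372,273) doesn't fit, being the wrong colour and off the mat. The slide is at top (160–285,172–202), with a red knob at about (200,188) and the lamp at (207,150–165).

```bash
python3 - <<'E'
from h import *
W=np.load('top0.npy');f=cv2.imread('pics/top0.png')
for n,p in dict(knob=(200,188),tilegrip=(350,202),face=(251,183),mark=(207,167),brush=(219,235),deck=(228,190),railL=(165,187),railR=(278,187),glue=(331,155)).items(): print(n,np.nanmedian(W[p[1]-1:p[1]+2,p[0]-1:p[0]+2].reshape(-1,3),0).round(3))
a=cv2.resize(f[125:215,150:295],None,fx=5,fy=5,interpolation=cv2.INTER_CUBIC);cv2.imwrite('pics/c1.png',a)
E
```

```text
knob [0.559 0.197 0.1  ]
tilegrip [ 0.481 -0.284  0.068]
face [0.566 0.033 0.089]
mark [0.648 0.18  0.034]
brush [0.415 0.154 0.017]
deck [0.56  0.113 0.043]
railL [0.59  0.324 0.031]
railR [ 0.56  -0.055  0.027]
glue [ 0.647 -0.239  0.066]
```

View pics/c1.png

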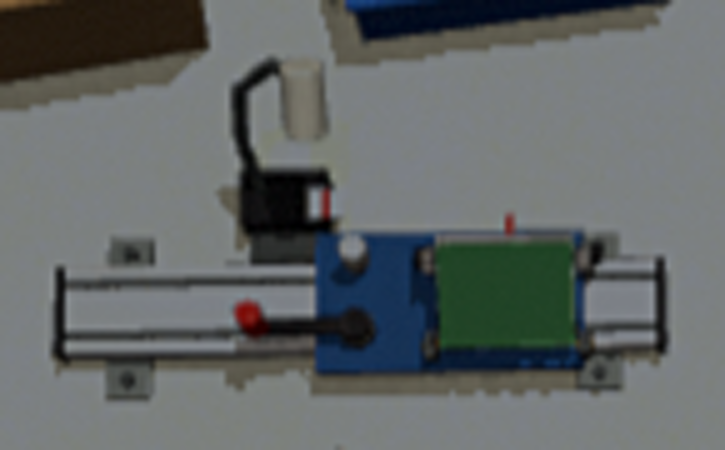

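```bash
p="python3 -m pendant"
$p '[[[17,34,12],-0.11,85],[[17,34,12],-0.11,85],[[17,34,12],-0.11,85],[[17,34,12],-0.11,85],[[17,34,6],0,85]]'
$p '[[[17,34,6],0,85],[[17,34,6],0,85],[[17,34,6],0,85],[[17,34,6],0,85],[[17,34,6],0,85]]' >/dev/null
$p '[[[17,34,3],0,85],[[17,34,3],0,85],[[17,34,3],0,85],[[17,34,3],0,85],[[17,34,3],0,85]]'
python3 - <<'E'
from h import *
f,W,M=cap('wrist');cv2.imwrite('pics/w1.png',f);np.save('w1.npy',W);print(M.round(3),robot.state()['ee_pos'])
E
```

```text
time_s: 0.52
ee_pos: [0.2731, -0.319, 0.2562]
tcp_rot: [3.141, -0.001, -0.079]
force: [0.9, 0.2, 0.5]
opening: 0.0848
finger_force: 0.0
time_s: 1.35
ee_pos: [0.4417, -0.0063, 0.3003]
tcp_rot: [-3.117, 0.0, -0.03]
force: [0.9, 0.2, -0.4]
opening: 0.0855
finger_force: 0.0
[[-0.029 -0.949 -0.313  0.523]
 [-0.999  0.02   0.032 -0.013]
 [-0.024  0.313 -0.949  0.473]
 [ 0.     0.     0.     1.   ]] [ 0.44433924 -0.00561928  0.29980163]
```

View pics/w1.png

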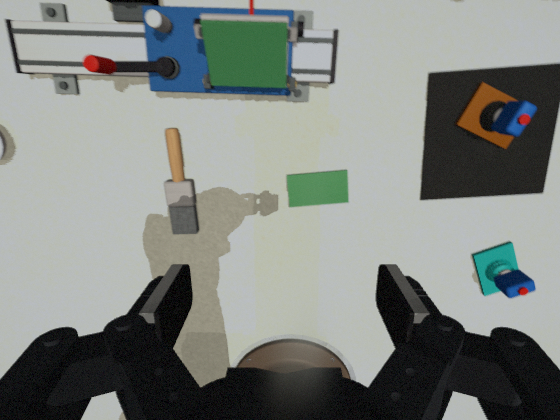

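The wrist view shows the knob at (93,64), the lever axis at (168,67), the post at (156,19), the green stage glass at (203–288,22–87) and the pointer at (252,5). The amber tile on the mat is at (490,115) with its blue grip at (515,118), and the turquoise look-alike is at (500,270).

```bash
python3 - <<'E'
from h import *
print(robot.state()['tcp_rot'],robot.state()['ee_pos'])
W=np.load('w1.npy');f=cv2.imread('pics/w1.png')
hsv=cv2.cvtColor(f,cv2.COLOR_BGR2HSV)
v,u=np.mgrid[:420,:560]
def reg(n,m):
    X=W[m];X=X[~np.isnan(X[:,0])];print(n,len(X),'med',np.median(X,0).round(4),'min',X.min(0).round(3),'max',X.max(0).round(3));return X
H,S,V=hsv[...,0],hsv[...,1],hsv[...,2]
red=((H<6)|(H>174))&(S>150)
k=reg('knob',red&(u<120)&(u>80)&(v<85)&(W[...,2]>.095))
print('knob mean',k.mean(0))
reg('pointer',red&(u>240)&(u<262)&(v<22))
g=(H>45)&(H<75)&(S>100)&(u>195)&(u<295)&(v<95)
X=reg('green',g&(W[...,2]>.05))
c=X.mean(0);U,s,Vt=np.linalg.svd(X-c);n=Vt[2]*np.sign(Vt[2,2]);print('c',c,'n',n,'slope deg',np.degrees(np.arccos(n[2])),'az',np.degrees(np.arctan2(n[1],n[0])),'rms',s[2]/len(X)**.5)
e=np.array([n[2],0,-n[0]]);
m=cv2.minAreaRect(np.argwhere(g)[:,::-1].astype(np.float32));print(m,[W[min(int(b[1]),419),int(b[0])].round(3) for b in cv2.boxPoints(m)])
reg('posttop',(u>148)&(u<164)&(v>8)&(v<30)&(W[...,2]>.08))
reg('axis',(np.hypot(u-168,v-67)<8))
am=(H>6)&(H<20)&(S>150)&(u>450)&(u<530)&(v>75)&(v<155)
T=reg('tile',am&(W[...,2]<.02))
r=cv2.minAreaRect((T[:,:2]*1000).astype(np.float32));print('tile rect mm',r, cv2.boxPoints(r))
b=(H>100)&(H<130)&(S>120)&(u>480)&(u<545)&(v>90)&(v<145)
B=reg('grip',b);B=B[B[:,2]>.06];print(B.mean(0),cv2.minAreaRect((B[:,:2]*1000).astype(np.float32)))
E
```

```text
[-3.11562356e+00 -2.43265446e-04 -3.04822662e-02] [ 0.44433924 -0.00561928  0.29980163]
knob 247 med [0.563  0.1989 0.1013] min [0.556 0.192 0.095] max [0.572 0.209 0.104]
knob mean [0.56315908 0.19919011 0.10088863]
pointer 42 med [0.6243 0.032  0.0436] min [0.618 0.03  0.042] max [0.632 0.034 0.045]
green 5055 med [0.5698 0.0356 0.0916] min [ 0.534 -0.009  0.061] max [0.607 0.088 0.109]
c [0.5686321  0.03569296 0.09085907] n [-0.5196833   0.03672208  0.85356942] slope deg 31.397951716792566 az 175.95805985957392 rms 0.0014762116734006482
((242.50692749023438, 53.737022399902344), (86.70681762695312, 64.37244415283203), 1.5074357986450195) [array([0.542, 0.104, 0.041]), array([0.608, 0.088, 0.067]), array([ 0.596, -0.009,  0.102]), array([ 0.534, -0.005,  0.071])]
posttop 222 med [0.6063 0.1319 0.0838] min [0.598 0.124 0.08 ] max [0.615 0.14  0.086]
axis 190 med [0.5607 0.1316 0.0637] min [0.553 0.125 0.054] max [0.569 0.141 0.066]
tile 1552 med [ 0.4953 -0.2689  0.0119] min [ 0.446 -0.318  0.002] max [ 0.535 -0.239  0.019]
tile rect mm ((490.87091064453125, -288.7353515625), (81.7929458618164, 63.74053192138672), 64.15162658691406) [[ 444.35873 -311.64502]
 [ 501.7221  -339.4353 ]
 [ 537.38306 -265.82568]
 [ 480.0197  -238.0354 ]]
grip 936 med [ 0.4921 -0.2822  0.0623] min [ 0.47  -0.345  0.002] max [ 0.51  -0.271  0.072]
[ 0.48986135 -0.28521907  0.06625717] ((489.415283203125, -287.98199462890625), (20.36685562133789, 39.833187103271484), 64.26657104492188)
```

```bash
p="python3 -m pendant"
$p '[[[15,26,-18],0,50],[[15,26,-18],0,50],[[15,26,-18],0,50],[[15,26,-18],0,50],[[15,26,-18],0,50]]' >/dev/null
$p '[[[15,25,-18],0,50],[[15,25,-18],0,50],[[14,25,-18],0,50],[[0,0,0],0,50],[[0,0,0],0,50]]'
python3 - <<'E'
from h import *
f,W,M=cap('top');cv2.imwrite('pics/t2.png',f)
f,W,M=cap('wrist');cv2.imwrite('pics/w2.png',f);np.save('w2.npy',W)
E
```

```text
time_s: 2.23
ee_pos: [0.5632, 0.0955, 0.1546]
tcp_rot: [-3.039, 0.005, 0.11]
force: [-0.2, -0.3, -0.4]
opening: 0.0499
finger_force: 0.0
```

View pics/w2.png

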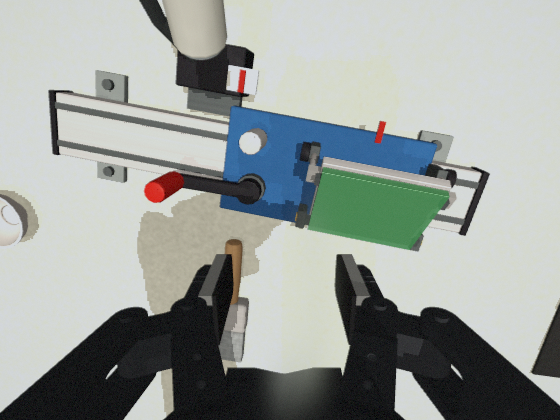

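The wrist view shows the red knob at (155,188), the axis boss at (250,188), the post at (252,142), the mark line at (241,80) and the pointer at (380,131). The arm fell short in y and picked up some tilt, so I'll check the joints.

```bash
p="python3 -m pendant"
q="import h;s=h.robot.state();print(s['q'].round(3),s['ee_pos'].round(4),s['tcp_rot'].round(3))"
python3 -c "$q"
$p '[[[0,0,0],0,50],[[0,0,0],0,50]]' >/dev/null; python3 -c "$q"
$p '[[[0,15,0],0,50],[[0,0,0],0,50]]' >/dev/null; python3 -c "$q"
```

```text
[ 0.108  0.217 -0.031  1.324  0.103  3.141] [0.5637 0.095  0.157 ] [-3.039e+00  1.000e-03  1.090e-01]
[ 0.108  0.215 -0.031  1.323  0.103  3.141] [0.5641 0.095  0.1579] [-3.039e+00 -1.000e-03  1.090e-01]
[ 0.121  0.22  -0.026  1.324  0.109  3.141] [0.565  0.1044 0.1574] [-3.032e+00 -1.000e-03  1.220e-01]
```

Joint 6 hit its limit (yaw = q1 + π − q6), which caused the shortfall and the tilt. I'll spin positive to get clear of it. First I'll measure from w2.

```bash
python3 - <<'E'
from h import *
W=np.load('w2.npy');f=cv2.imread('pics/w2.png')
hsv=cv2.cvtColor(f,cv2.COLOR_BGR2HSV);H,S,V=cv2.split(hsv);v,u=np.mgrid[:420,:560]
red=((H<6)|(H>174))&(S>150)
def reg(n,m):
    X=W[m];X=X[~np.isnan(X[:,0])];print(n,len(X),np.median(X,0).round(4),X.mean(0).round(4),X.min(0).round(3),X.max(0).round(3));return X
reg('knobtop',red&(u<180)&(W[...,2]>.098))
reg('pointer',red&(u>360)&(u<400));reg('mark',red&(u>225)&(u<255)&(v<110))
reg('post',(np.hypot(u-250,v-142)<12)&(W[...,2]>.078))
reg('boss',(np.hypot(u-255,v-187)<9)&(W[...,2]>.06))
b=(H>95)&(H<125)&(S>120)&(v>90)&(v<260)&(abs(W[...,2]-.042)<.006)&(u>200)&(u<460)
B=reg('deck',b);r=cv2.minAreaRect((B[:,:2]*1000).astype(np.float32));print(r,cv2.boxPoints(r))
g=(H>45)&(H<80)&(S>100)&(u>295)&(u<460)&(W[...,2]>.05)
X=reg('green',g);c=np.median(X,0)
for i in range(5):
    U,s,Vt=np.linalg.svd(X-X.mean(0),full_matrices=False);n=Vt[2]*np.sign(Vt[2,2]);d=abs((X-X.mean(0))@n);X=X[d<.003]
print(len(X),n,np.degrees(np.arccos(n[2])),np.degrees(np.arctan2(n[1],n[0])))
E
```

```text
knobtop 375 [0.5647 0.1992 0.1017] [0.5647 0.1993 0.1014] [0.556 0.192 0.098] [0.573 0.208 0.104]
pointer 125 [0.6239 0.031  0.044 ] [0.6236 0.0312 0.0459] [0.587 0.028 0.042] [0.632 0.065 0.276]
mark 115 [0.6513 0.1523 0.041 ] [0.6511 0.1523 0.0408] [0.642 0.15  0.03 ] [0.66  0.155 0.044]
post 425 [0.6081 0.1327 0.0837] [0.608  0.1327 0.0836] [0.599 0.124 0.079] [0.616 0.142 0.086]
boss 161 [0.5657 0.1311 0.0638] [0.5658 0.1311 0.0637] [0.56  0.125 0.06 ] [0.572 0.136 0.066]
deck 10737 [0.6008 0.1013 0.042 ] [0.5933 0.0901 0.042 ] [ 0.532 -0.018  0.036] [0.631 0.165 0.048]
((577.94921875, 74.0052261352539), (179.13125610351562, 95.41238403320312), 86.50733947753906) [[524.87524  -12.487747]
 [620.11035  -18.300339]
 [631.0232   160.4982  ]
 [535.7881   166.31079 ]]
green 7112 [0.5734 0.0327 0.0941] [0.5716 0.033  0.0939] [ 0.534 -0.017  0.062] [0.6   0.079 0.279]
2543 [-0.53505546  0.03201694  0.84421003] 32.412604581003905 176.57558713743612
```

```bash
p="python3 -m pendant"
q="import h;s=h.robot.state();print(s['q'].round(3),s['ee_pos'].round(4),s['tcp_rot'].round(3))"
$p '[[[0,10,0],0.12,50],[[0,20,0],0.12,50],[[0,20,0],0.12,50],[[0,20,0],0.12,50],[[0,20,0],0.02,50]]' >/dev/null
$p '[[[0,6,0],0,50],[[0,0,0],0,50]]' >/dev/null; python3 -c "$q"
```

```text
[0.287 0.302 0.078 1.383 0.102 2.804] [0.5646 0.2011 0.1565] [-3.033e+00  1.000e-03  6.230e-01]
```

```bash
p="python3 -m pendant"
$p '[[[0,0,-28],0,50],[[0,0,-28],0,50],[[0,0,-20],0,50],[[0,0,-8],0,50],[[0,0,0],0,50]]' 
$p '[[[0,0,0],0,12],[[0,0,0],0,12],[[0,0,0],0,12],[[0,0,0],0,12],[[0,0,0],0,12]]' 30
python3 - <<'E'
import numpy as np
c=np.array([562,135.]);a0=np.pi/2-.061
pts=[c+65*np.array([np.cos(a0+t),np.sin(a0+t)]) for t in np.linspace(0,1.55,13)]
print(np.diff(pts,axis=0).round(1).tolist(),pts[-1])
E
```

```text
time_s: 3.67
ee_pos: [0.5634, 0.1984, 0.0706]
tcp_rot: [-3.032, 0.005, 0.62]
force: [0.3, 0.1, 0.1]
opening: 0.05
finger_force: 0.0
time_s: 4.08
ee_pos: [0.5653, 0.1999, 0.0735]
tcp_rot: [-3.034, -0.001, 0.621]
force: [-0.4, -0.4, 0.5]
opening: 0.0119
finger_force: 0.0
[[-8.4, -0.0], [-8.3, -1.1], [-8.1, -2.2], [-7.8, -3.2], [-7.3, -4.2], [-6.7, -5.1], [-6.0, -5.9], [-5.2, -6.6], [-4.3, -7.2], [-3.3, -7.7], [-2.3, -8.1], [-1.2, -8.3]] [497.21732456 140.31083447]
```

The fingers shut on nothing, so I'll look.

```bash
python3 - <<'E'
from h import *
f,W,M=cap('wrist');np.save('w3.npy',W)
g,W2,M2=cap('top');np.save('t3.npy',W2)
s=robot.capture('scene')['frame']
cv2.imwrite('pics/m3.png',np.hstack([f[:, :400],cv2.resize(s[170:270,290:440],None,fx=2.6,fy=2.6)[:420].copy() if 0 else cv2.copyMakeBorder(cv2.resize(s[170:270,290:440],(390,260)),0,160,0,10,0)]))
E
```

```text
(no output)
```

View pics/m3.png

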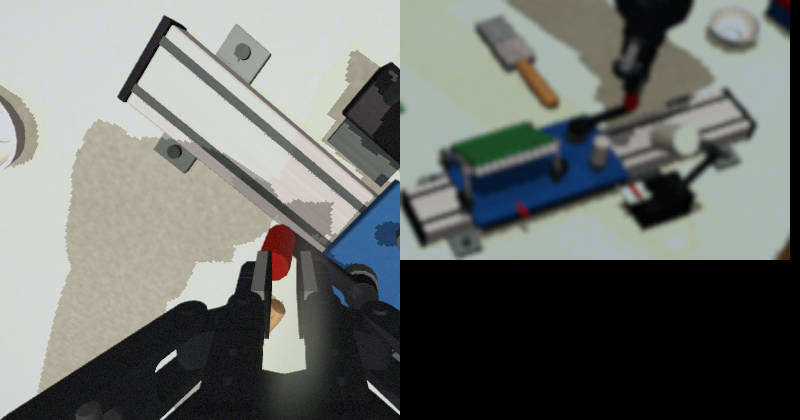

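In the wrist view the knob is at (278,250), just ahead of the fingers, at the pads' front edge. I'll locate it exactly in the tool frame.

```bash
python3 - <<'E'
from h import *
W=np.load('w3.npy');f=cv2.imread('pics/m3.png')[:,:400]
H,S,V=cv2.split(cv2.cvtColor(f,cv2.COLOR_BGR2HSV));W=W[:,:400]
m=((H<6)|(H>174))&(S>150);X=W[m];X=X[X[:,2]<.2]
print(len(X),X.min(0),X.max(0));top=X[X[:,2]>.096];print('top',len(top),top.mean(0),top.min(0),top.max(0))
for z in(.075,.085,.095):
    k=X[abs(X[:,2]-z)<.004];print(z,len(k),k.mean(0),k.min(0),k.max(0))
s=robot.state();R=Ro.from_euler('xyz',s['tcp_rot']).as_matrix();print(R.round(2),s['ee_pos'])
print('in tool',(X.mean(0)-s['ee_pos'])@R, (X-s['ee_pos']).dot(R).min(0),(X-s['ee_pos']).dot(R).max(0))
E
```

```text
1181 [0.55821987 0.19273816 0.02630915] [0.67015599 0.21496612 0.17008487]
top 539 [0.56777494 0.19980955 0.10113204] [0.55821987 0.19273816 0.09615426] [0.57550655 0.21496612 0.17008487]
0.075 153 [0.57058477 0.20339586 0.07513707] [0.56461504 0.19321266 0.07107295] [0.57300583 0.20979056 0.07896731]
0.085 179 [0.57061382 0.20339343 0.08512339] [0.56452132 0.19392373 0.08115421] [0.57305701 0.20979645 0.08890461]
0.095 215 [0.57070075 0.20345573 0.09515575] [0.56490021 0.19378512 0.0910067 ] [0.57308374 0.20991135 0.09894476]
[[ 0.81  0.58 -0.06]
 [ 0.58 -0.81  0.09]
 [-0.   -0.11 -0.99]] [0.56495272 0.1998294  0.07287051]
in tool [ 0.00471317 -0.00084606 -0.01792244] [-0.00765073 -0.0166498  -0.0959834 ] [0.0924532  0.05634218 0.04066551]
```

```bash
python3 -m pendant '[[[0,0,0],0,4],[[0,0,0],0,4],[[0,0,0],0,4]]' 30;  python3 -m pendant '[[[-4,0,0],0,4],[[-4,0,0],0,4],[[0,0,0],0,4]]'
python3 - <<'E'
from h import *
f,W,M=cap('wrist');cv2.imwrite('pics/m4.png',f[150:420,150:450])
H,S,V=cv2.split(cv2.cvtColor(f,cv2.COLOR_BGR2HSV))
m=((H<6)|(H>174))&(S>150);X=W[m];X=X[(X[:,2]<.11)&(X[:,2]>.096)];print(X.mean(0),X.min(0),X.max(0))
E
```

```text
time_s: 4.48
ee_pos: [0.565, 0.1997, 0.0727]
tcp_rot: [-3.033, 0.001, 0.621]
force: [1.0, -1.1, 0.3]
opening: 0.0036
finger_force: 0.6
time_s: 4.73
ee_pos: [0.5561, 0.1998, 0.0727]
tcp_rot: [-3.033, 0.001, 0.621]
force: [-0.3, -0.1, 1.3]
opening: 0.0041
finger_force: 0.5
[0.55951819 0.20088621 0.10052645] [0.55132764 0.19279894 0.09602104] [0.56765278 0.20944733 0.10959024]
```

View pics/m4.png

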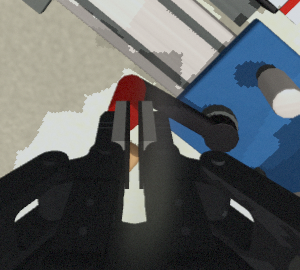

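```bash
python3 - <<'E'
from h import *
s=robot.state();c=robot.capture('wrist');T=np.eye(4);T[:3,:3]=Ro.from_euler('xyz',s['tcp_rot']).as_matrix();T[:3,3]=s['ee_pos'];M=T@c['tool_from_camera']
print(c['tool_from_camera'].round(3))
def pr(X):
    p=c['mtx']@(np.linalg.inv(M)@np.append(X,1))[:3];return (p[:2]/p[2]).round(0)-[150,150]
print('tcp',pr(s['ee_pos']),'grasp',pr((T@[0,0,-.0187,1])[:3]))
for z in(.062,.1):print('knob0',z,pr([.5595,.2,z]))
z=c['range_z'];v,u=np.mgrid[:420,:560]
P=np.stack([u,v,np.ones_like(u)],-1)@np.linalg.inv(c['mtx']).T*z[...,None]
P=P@c['tool_from_camera'][:3,:3].T+c['tool_from_camera'][:3,3]
for x,y in[(120,105),(148,105),(120,130),(148,130),(135,90),(128,85),(140,120),(133,110)]:print((x,y),P[y+150,x+150].round(4),c['frame'][y+150,x+150])
f,W,_=cap('top')
H,S,V=cv2.split(cv2.cvtColor(f,cv2.COLOR_BGR2HSV));m=((H<6)|(H>174))&(S>150);m[:,:150]=0;m[:,230:]=0;m[:170]=0;m[220:]=0;print('top cam red',W[m].round(3)[:12])
E
```

```text
[[ 0.001 -0.95  -0.313  0.081]
 [ 1.     0.001  0.     0.001]
 [ 0.    -0.313  0.95  -0.173]
 [ 0.     0.     0.     1.   ]]
tcp [132.  92.] grasp [132. 107.]
knob0 0.062 [137.  81.]
knob0 0.1 [129. 110.]
(120, 105) [ 0.0115 -0.0052 -0.0383] [84 87 88]
(148, 105) [ 0.0116  0.0077 -0.0384] [85 88 89]
(120, 130) [ 0.0116 -0.0044 -0.06  ] [84 88 87]
(148, 130) [ 0.0116  0.0068 -0.0599] [88 91 93]
(135, 90) [ 0.0072  0.0018 -0.0124] [ 17  24 101]
(128, 85) [ 0.0082 -0.0021 -0.008 ] [ 19  22 106]
(140, 120) [ 0.0117  0.0038 -0.0522] [33 34 35]
(133, 110) [ 0.004   0.0008 -0.0291] [ 27  34 152]
top cam red []
```

```bash
python3 -m pendant '[[[0,0,25],0,4],[[0,0,25],0,4],[[0,0,10],0,4],[[0,0,0],0,4],[[0,0,0],0,4]]'; cat >> h.py <<'E'
def fing():
    c=robot.capture('wrist');z=c['range_z'];v,u=np.mgrid[:420,:560]
    P=np.stack([u,v,np.ones_like(u)],-1)@np.linalg.inv(c['mtx']).T*z[...,None]
    P=P@c['tool_from_camera'][:3,:3].T+c['tool_from_camera'][:3,3]
    m=(z>0)&(abs(P[...,0])<.02)&(abs(P[...,1])<.05)&(P[...,2]<.03)
    return c['frame'],P,m
E
python3 - <<'E'
from h import *
f,P,m=fing();X=P[m];print(X.max(0))
for a in np.arange(-.07,.03,.01):
    k=X[(X[:,2]>a)&(X[:,2]<a+.01)]
    if len(k):print(round(a,3),len(k),k.min(0).round(4),k.max(0).round(4))
f,W,M=cap('wrist');H,S,V=cv2.split(cv2.cvtColor(f,cv2.COLOR_BGR2HSV));k=((H<6)|(H>174))&(S>150);X=W[k];X=X[(X[:,2]<.11)&(X[:,2]>.096)];print('knob',X.mean(0),X.min(0),X.max(0))
E
```

```text
time_s: 5.3
ee_pos: [0.5571, 0.1998, 0.1323]
tcp_rot: [-3.033, 0.0, 0.621]
force: [0.6, 0.2, -0.4]
opening: 0.0041
finger_force: 0.0
[0.019998   0.049998   0.02999048]
-0.07 1011 [-0.0107 -0.0172 -0.07  ] [ 0.013   0.0166 -0.06  ]
-0.06 817 [-0.011  -0.0145 -0.06  ] [ 0.0127  0.0167 -0.05  ]
-0.05 741 [-0.0096 -0.0146 -0.05  ] [ 0.0124  0.0166 -0.04  ]
-0.04 251 [ 0.0069 -0.0136 -0.04  ] [ 0.0122  0.016  -0.0334]
0.02 112 [-0.0077 -0.0041  0.0282] [0.0061 0.0087 0.03  ]
knob [0.55644189 0.20128524 0.10135903] [0.54713345 0.19293448 0.09602318] [0.56386946 0.20933328 0.10384118]
```

The fingertips really end 34 mm short of the reported TCP, so the gripper closed above the knob. From here I'll put the grasp point 52 mm behind the reported TCP.

```bash
p="python3 -m pendant"
$p '[[[-4,6,0],0,50],[[0,0,0],0,50],[[0,0,0],0,50],[[0,0,-30],0,50],[[0,0,-30],0,50]]' >/dev/null
$p '[[[0,0,-24],0,50],[[0,0,-10],0,50],[[0,0,0],0,50]]' 
$p '[[[0,0,0],0,8],[[0,0,0],0,8],[[0,0,0],0,8],[[0,0,0],0,8],[[0,0,0],0,8]]' 30
```

```text
time_s: 6.07
ee_pos: [0.551, 0.2052, 0.0359]
tcp_rot: [-3.032, 0.005, 0.621]
force: [0.6, -0.7, 0.3]
opening: 0.0501
finger_force: 0.0
time_s: 6.48
ee_pos: [0.5538, 0.2069, 0.0406]
tcp_rot: [-3.033, -0.003, 0.622]
force: [-2.6, 4.1, 3.9]
opening: 0.0191
finger_force: 29.2
```

```bash
p="python3 -m pendant"
$p '[[[-8,-1,0],0,8],[[-8,-2,0],0,8],[[-8,-3,0],0,8],[[-7.5,-4,0],0,8],[[-7,-5,0],0,8]]'
$p '[[[-6,-6,0],0,8],[[-5,-6.5,0],0,8],[[-4.5,-7,0],0,8],[[-3.5,-7.5,0],0,8],[[-2.5,-8,0],0,8]]'
$p '[[[-1,-8,0],0,8],[[0,-5,0],0,8],[[0,0,0],0,8],[[0,0,0],0,8]]'
```

```text
time_s: 6.9
ee_pos: [0.5159, 0.1905, 0.0405]
tcp_rot: [-3.036, -0.003, 0.621]
force: [4.0, 0.5, 5.9]
opening: 0.0187
finger_force: 29.5
time_s: 7.32
ee_pos: [0.4904, 0.1574, 0.0403]
tcp_rot: [-3.028, -0.0, 0.623]
force: [-12.2, 8.3, 12.9]
opening: 0.019
finger_force: 34.5
time_s: 7.65
ee_pos: [0.4861, 0.143, 0.0397]
tcp_rot: [-3.027, 0.006, 0.622]
force: [-19.4, 2.2, 18.2]
opening: 0.0188
finger_force: 34.5
```

```bash
p="python3 -m pendant"
$p '[[[0,0,0],0,50],[[0,0,0],0,50],[[0,0,0],0,50],[[0,0,25],0,50],[[0,0,30],0,50]]' 
$p '[[[10,0,30],0,36],[[15,0,20],0,36],[[0,0,0],0,36],[[0,0,0],0,36]]'
cat >> h.py <<'E'
def meas():
    f,W,M=cap('wrist');H,S,V=cv2.split(cv2.cvtColor(f,cv2.COLOR_BGR2HSV));red=((H<6)|(H>174))&(S>150)&~np.isnan(W[...,0])
    def st(n,m):
        X=W[m]
        if len(X):print(n,len(X),'mean',X.mean(0).round(4),'mid',((X.min(0)+X.max(0))/2).round(4),'ext',np.ptp(X,0).round(3))
    Z=W[...,2];X=W[...,0]
    st('knobtop',red&(Z>.097)&(Z<.108)&(X<.6));st('pointer',red&(abs(Z-.043)<.005)&(X>.605)&(W[...,1]<.3))
    n,l,s,c=cv2.connectedComponentsWithStats((red&(abs(Z-.042)<.007)&(X>.605)).astype(np.uint8))
    for i in range(1,n):
        if s[i,4]>15: st('redlow',l==i)
    gr=(S<60)&(V>100)&(Z>.081)&(Z<.088)&(X>.58)&(X<.65)&(W[...,1]<.35)
    n,l,s,c=cv2.connectedComponentsWithStats(gr.astype(np.uint8))
    for i in range(1,n):
        if s[i,4]>60: st('post?',l==i)
    return f,W,H,S,V
E
python3 - <<'E'
from h import *
f,*_=meas();cv2.imwrite('pics/w5.png',f)
E
```

```text
time_s: 8.07
ee_pos: [0.4899, 0.142, 0.0919]
tcp_rot: [-3.031, 0.006, 0.621]
force: [0.1, 0.5, 0.4]
opening: 0.05
finger_force: 0.0
time_s: 8.4
ee_pos: [0.5181, 0.1427, 0.1443]
tcp_rot: [-3.034, -0.001, 0.621]
force: [-0.1, 0.3, 0.1]
opening: 0.0363
finger_force: 0.0
knobtop 415 mean [0.4987 0.1437 0.1014] mid [0.4979 0.1435 0.1005] ext [0.017 0.017 0.007]
pointer 295 mean [0.6377 0.0918 0.0424] mid [0.6374 0.0903 0.0425] ext [0.045 0.13  0.007]
redlow 150 mean [0.6512 0.1527 0.041 ] mid [0.6511 0.1527 0.0409] ext [0.017 0.005 0.004]
redlow 145 mean [0.6237 0.0288 0.0439] mid [0.6236 0.0289 0.0434] ext [0.017 0.007 0.005]
post? 537 mean [0.6072 0.1309 0.0837] mid [0.6071 0.1304 0.0833] ext [0.017 0.017 0.005]
```

View pics/w5.png

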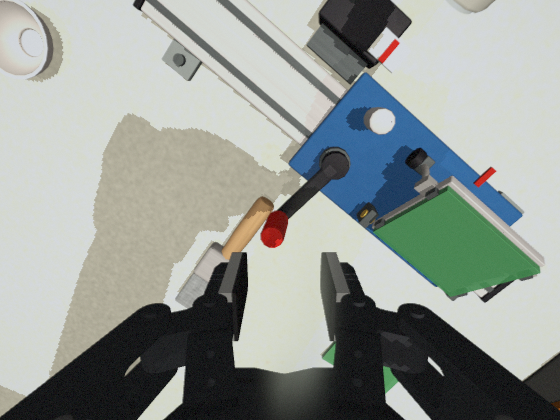

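The lever is open, with the knob at (273,232) pointing toward the robot. The post is at (380,120), the pointer at (485,177) and the mark at (388,50).

```bash
p="python3 -m pendant"
$p '[[[0,0,5],0.12,36],[[0,0,5],0.12,36],[[0,0,5],0.12,36],[[0,0,5],0.12,36],[[0,0,5],0.12,36]]' >/dev/null
$p '[[[10,-2,0],0.12,36],[[10,-2,0],0.12,36],[[10,-2,0],0.12,36],[[10,-2,0],0.12,36],[[10,-2,0],0.12,36]]' >/dev/null
$p '[[[10,-2,0],0.12,36],[[12,-2,0],0.12,36],[[10,-2,0],0.12,36],[[2,0,0],0,36],[[0,0,0],0,36]]'
python3 - <<'E'
from h import *
s=robot.state();print(Ro.from_euler('xyz',s['tcp_rot']).as_matrix()[:,2].round(3),s['q'].round(2),s['ee_pos'].round(4))
f,W,H,S,V=meas();X=W.reshape(-1,3);X=X[~np.isnan(X[:,0])]
for x0 in(.57,.6,.62,.64,.66):
    print(x0,[(round(y0,2),round(float(np.max(k)),3)) for y0 in np.arange(.14,.34,.03) if len(k:=X[(X[:,0]>x0)&(X[:,0]<x0+.02)&(X[:,1]>y0)&(X[:,1]<y0+.03)&(X[:,2]<.22),2])])
E
```

```text
time_s: 9.7
ee_pos: [0.6, 0.1266, 0.1668]
tcp_rot: [-3.03, -0.0, 2.178]
force: [-0.5, -0.7, 0.7]
opening: 0.0355
finger_force: 0.0
[-0.091 -0.063 -0.994] [ 0.23  0.39  0.23  1.51 -0.04  1.2 ] [0.6    0.1266 0.1668]
knobtop 437 mean [0.4982 0.1442 0.1015] mid [0.4977 0.1438 0.1008] ext [0.016 0.017 0.007]
pointer 158 mean [0.6381 0.0948 0.0422] mid [0.6373 0.0907 0.0423] ext [0.044 0.129 0.006]
redlow 84 mean [0.651  0.1528 0.0408] mid [0.6509 0.1529 0.0407] ext [0.017 0.005 0.003]
redlow 74 mean [0.6235 0.0289 0.0439] mid [0.6236 0.0286 0.0438] ext [0.017 0.005 0.003]
post? 340 mean [0.6068 0.1313 0.0837] mid [0.6071 0.1308 0.0835] ext [0.017 0.017 0.005]
0.57 [(np.float64(0.14), 0.053), (np.float64(0.17), 0.032), (np.float64(0.2), 0.032), (np.float64(0.23), 0.032), (np.float64(0.26), 0.033), (np.float64(0.29), 0.032)]
0.6 [(np.float64(0.14), 0.22), (np.float64(0.17), 0.032), (np.float64(0.2), 0.033), (np.float64(0.23), 0.032), (np.float64(0.26), 0.033), (np.float64(0.29), 0.033), (np.float64(0.32), 0.032)]
0.62 [(np.float64(0.14), 0.22), (np.float64(0.17), 0.036), (np.float64(0.2), 0.019), (np.float64(0.23), 0.002), (np.float64(0.26), 0.03), (np.float64(0.29), 0.031), (np.float64(0.32), 0.031)]
0.64 [(np.float64(0.14), 0.157), (np.float64(0.17), 0.038), (np.float64(0.2), 0.038), (np.float64(0.23), 0.002), (np.float64(0.26), 0.01), (np.float64(0.29), 0.01), (np.float64(0.32), 0.003)]
0.66 [(np.float64(0.14), 0.176), (np.float64(0.17), 0.095), (np.float64(0.2), 0.095), (np.float64(0.23), 0.002), (np.float64(0.26), 0.002), (np.float64(0.29), 0.003), (np.float64(0.32), 0.003)]
```

```bash
p="python3 -m pendant"
$p '[[[0,0,0],0.12,28],[[0,0,0],0.12,28],[[0,0,0],0.12,28],[[0,0,0],0.12,28],[[0,0,0],0.12,28]]' >/dev/null
$p '[[[0,0,0],0.12,28],[[0,0,0],0.12,28],[[0,0,0],0.06,28],[[0,0,0],0,28]]'
python3 - <<'E'
from h import *
s=robot.state();print(Ro.from_euler('xyz',s['tcp_rot']).as_matrix()[:,2].round(3),s['q'].round(2),s['ee_pos'].round(4))
W=np.load('w2.npy').reshape(-1,3);W=W[~np.isnan(W[:,0])]
for x0 in(.58,.59,.6,.61,.62):
    print(x0,[(round(float(y0),3),round(float(np.max(k)),3)) for y0 in np.arange(.07,.16,.007) if len(k:=W[(W[:,0]>x0)&(W[:,0]<x0+.01)&(W[:,1]>y0)&(W[:,1]<y0+.007)&(W[:,2]<.13),2])])
E
```

```text
time_s: 10.5
ee_pos: [0.5996, 0.1267, 0.1686]
tcp_rot: [-3.033, 0.001, 3.081]
force: [-0.7, 0.5, 0.4]
opening: 0.0277
finger_force: 0.0
[-0.006 -0.108 -0.994] [ 0.26  0.33  0.14  1.42 -0.1   0.33] [0.5996 0.1267 0.1686]
0.58 [(0.07, 0.103), (0.077, 0.103), (0.084, 0.093), (0.091, 0.044), (0.098, 0.044), (0.105, 0.044), (0.112, 0.044), (0.119, 0.043), (0.126, 0.044), (0.133, 0.044), (0.14, 0.044), (0.147, 0.044), (0.154, 0.043)]
0.59 [(0.07, 0.108), (0.077, 0.104), (0.084, 0.097), (0.091, 0.069), (0.098, 0.044), (0.105, 0.044), (0.112, 0.044), (0.119, 0.044), (0.126, 0.084), (0.133, 0.084), (0.14, 0.043), (0.147, 0.044), (0.154, 0.044)]
0.6 [(0.07, 0.104), (0.077, 0.104), (0.084, 0.081), (0.091, 0.07), (0.098, 0.043), (0.105, 0.044), (0.112, 0.043), (0.119, 0.085), (0.126, 0.086), (0.133, 0.086), (0.14, 0.085), (0.147, 0.044), (0.154, 0.044)]
0.61 [(0.07, 0.043), (0.077, 0.043), (0.084, 0.064), (0.091, 0.064), (0.098, 0.044), (0.105, 0.043), (0.112, 0.043), (0.119, 0.084), (0.126, 0.086), (0.133, 0.086), (0.14, 0.084), (0.147, 0.044), (0.154, 0.043)]
0.62 [(0.07, 0.044), (0.077, 0.043), (0.084, 0.043), (0.091, 0.044), (0.098, 0.044), (0.105, 0.043), (0.112, 0.044), (0.119, 0.044), (0.126, 0.043), (0.133, 0.043), (0.14, 0.043), (0.147, 0.044), (0.154, 0.043)]
```

```bash
p="python3 -m pendant"
$p '[[[7,1,-30],0,28],[[0,0,-35],0,28],[[0,0,-25],0,28],[[0,0,-15],0,28],[[0,0,0],0,28]]' 
$p '[[[0,0,-15],0,28],[[0,0,-15],0,28],[[0,0,-12],0,28],[[0,0,0],0,28]]' 
$p '[[[0,0,0],0,8],[[0,0,0],0,8],[[0,0,0],0,8],[[0,0,0],0,8]]' 40
```

```text
time_s: 10.92
ee_pos: [0.6046, 0.1269, 0.0592]
tcp_rot: [-3.031, -0.006, 3.078]
force: [-0.6, -0.3, -1.4]
opening: 0.0282
finger_force: 0.0
time_s: 11.25
ee_pos: [0.6064, 0.1274, 0.0198]
tcp_rot: [-3.032, -0.002, 3.08]
force: [-0.4, -0.5, -0.8]
opening: 0.0279
finger_force: 0.0
time_s: 11.58
ee_pos: [0.6068, 0.1268, 0.0214]
tcp_rot: [-3.032, -0.001, 3.079]
force: [-2.2, -5.5, -6.2]
opening: 0.0183
finger_force: 39.2
```

```bash
p="python3 -m pendant"
$p '[[[0.7,12,0],0,8],[[0.7,12,0],0,8],[[0.7,12,0],0,8],[[0.7,12,0],0,8],[[0.7,12,0],0,8]]'
$p '[[[0.8,12,0],0,8],[[0.8,12,0],0,8],[[0.8,12,0],0,8],[[0.8,12,0],0,8],[[0.8,12,0],0,8]]'
$p '[[[0.2,4,0],0,8],[[0,0,0],0,8],[[0,0,0],0,8]]'
cat >> h.py <<'E'
def align():
    for n in('top','scene'):
        f,W,M=cap(n);H,S,V=cv2.split(cv2.cvtColor(f,cv2.COLOR_BGR2HSV));red=((H<8)|(H>172))&(S>110)&(abs(W[...,2]-.042)<.012)&(W[...,0]>.6)&(W[...,0]<.68)&(W[...,1]<.3)
        k,l,s,c=cv2.connectedComponentsWithStats(red.astype(np.uint8))
        for i in range(1,k):
            if s[i,4]>2: print(n,s[i,4],c[i].round(1),W[l==i].mean(0).round(4))
E
python3 - <<'E'
from h import *
meas();align()
E
```

```text
time_s: 12.0
ee_pos: [0.6104, 0.1856, 0.0213]
tcp_rot: [-3.029, -0.001, 3.078]
force: [-0.1, -9.5, -5.7]
opening: 0.0186
finger_force: 41.3
time_s: 12.42
ee_pos: [0.6142, 0.2456, 0.0213]
tcp_rot: [-3.029, -0.002, 3.078]
force: [-1.8, -10.8, -5.1]
opening: 0.0183
finger_force: 41.5
time_s: 12.67
ee_pos: [0.6146, 0.2518, 0.0213]
tcp_rot: [-3.033, -0.001, 3.08]
force: [-3.2, -2.0, -6.8]
opening: 0.0184
finger_force: 39.2
knobtop 155 mean [0.5135 0.2688 0.0989] mid [0.5132 0.2685 0.0992] ext [0.002 0.009 0.004]
post? 95 mean [0.5836 0.2019 0.0859] mid [0.584  0.2017 0.0854] ext [0.007 0.002 0.005]
post? 1264 mean [0.6142 0.2572 0.0836] mid [0.6152 0.2572 0.0832] ext [0.018 0.017 0.004]
top 13 [214.7 167.8] [0.6404 0.1527 0.043 ]
scene 15 [377.9 239.5] [0.6394 0.153  0.0439]
```

```bash
cat >> h.py <<'E'
ex=np.array([.998,-.061]);ey=np.array([.061,.998]);MK=np.array([.651,.1527])
def rect(n):
    c=robot.capture(n);P=c['mtx']@np.c_[c['R'],c['t']]
    a=np.arange(-50,20,.5)/1e3;b=np.arange(-20,20,.5)/1e3   # rows: x along, cols: y
    A,B=np.meshgrid(a,b,indexing='ij')
    XY=MK+A[...,None]*ex+B[...,None]*ey
    X=np.concatenate([XY,np.full(A.shape+(1,),.042),np.ones(A.shape+(1,))],-1)@P.T
    m=(X[...,:2]/X[...,2:]).astype(np.float32)
    g=cv2.remap(c['frame'],m,None,cv2.INTER_CUBIC).astype(float)
    r=np.clip(g[...,2]-np.maximum(g[...,0],g[...,1])-25,0,None)
    for lo in range(-45,15,5):
        k=r[(a>=lo/1e3)&(a<(lo+5)/1e3)].sum(0)
        if k.sum()>150:print(n,'x',lo,'y mm',round((k*b).sum()/k.sum()*1e3,2),int(k.sum()))
    return g
E
python3 - <<'E'
from h import *
for n in('top','scene'):
    g=rect(n)
    cv2.imwrite(f'pics/r_{n}.png',np.clip(g,0,255).astype(np.uint8))
a=np.hstack([cv2.resize(cv2.imread(f'pics/r_{n}.png'),None,fx=4,fy=4) for n in('top','scene')]);cv2.imwrite('pics/r.png',a)
E
```

```text
top x -25 y mm 0.02 2719
top x -20 y mm 0.17 7190
top x -15 y mm -0.17 4369
top x -10 y mm -0.56 3922
top x -5 y mm -0.61 4087
top x 0 y mm -0.55 4105
top x 5 y mm -0.65 1865
scene x -30 y mm 1.75 1346
scene x -25 y mm 1.73 4699
scene x -20 y mm 1.68 7156
scene x -15 y mm 1.02 3562
scene x -10 y mm 0.2 2440
scene x -5 y mm -0.12 3148
scene x 0 y mm -0.05 2856
scene x 5 y mm -0.14 1682
```

View pics/r.png

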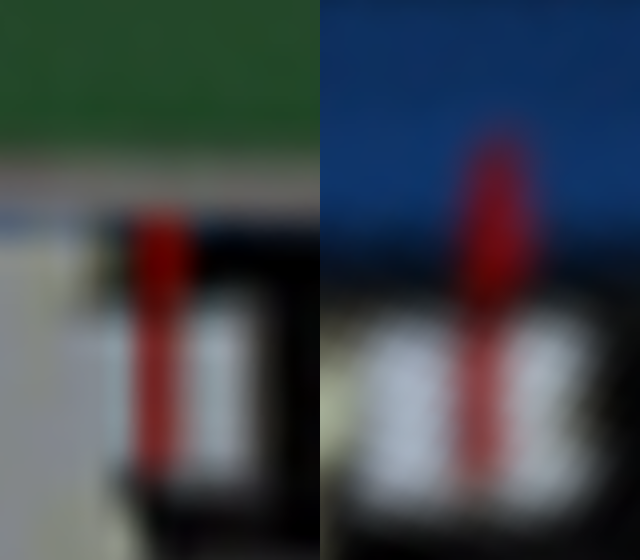

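```bash
p="python3 -m pendant"
$p '[[[-0.1,-1.2,0],0,8],[[0,0,0],0,8],[[0,0,0],0,28],[[0,0,0],0,28],[[0,0,0],0,28]]' 
$p '[[[0,0,25],0,28],[[0,0,35],0,28],[[0,0,35],0,28],[[-10,0,25],0,28],[[-20,0,20],0,50]]' 
$p '[[[-25,3,0],0,50],[[-30,4,0],0,50],[[-25,4,0],0,50],[[0,2,0],0,50],[[0,0,0],0,50]]' 
python3 - <<'E'
from h import *
meas();rect('top');rect('scene')
E
```

```text
time_s: 13.33
ee_pos: [0.6169, 0.2506, 0.0231]
tcp_rot: [-3.033, 0.005, 3.081]
force: [0.4, -0.1, 0.4]
opening: 0.0278
finger_force: 0.0
time_s: 13.75
ee_pos: [0.5879, 0.2505, 0.1649]
tcp_rot: [-3.034, 0.007, 3.08]
force: [-0.2, 0.2, -0.0]
opening: 0.039
finger_force: 0.0
time_s: 14.17
ee_pos: [0.5055, 0.264, 0.1632]
tcp_rot: [-3.034, 0.004, 3.083]
force: [0.9, 0.5, 0.7]
opening: 0.0497
finger_force: 0.0
knobtop 392 mean [0.5037 0.2698 0.1014] mid [0.5044 0.2698 0.1003] ext [0.017 0.016 0.006]
redlow 496 mean [0.6667 0.5048 0.0457] mid [0.6702 0.5054 0.0451] ext [0.13  0.017 0.008]
post? 251 mean [0.6138 0.257  0.0835] mid [0.6142 0.2568 0.083 ] ext [0.017 0.018 0.004]
top x -25 y mm 0.01 2625
top x -20 y mm 0.18 6972
top x -15 y mm -0.15 4352
top x -10 y mm -0.59 3812
top x -5 y mm -0.62 3963
top x 0 y mm -0.55 4080
top x 5 y mm -0.69 1843
scene x -30 y mm 1.75 1311
scene x -25 y mm 1.73 4480
scene x -20 y mm 1.7 6796
scene x -15 y mm 1.05 3351
scene x -10 y mm 0.23 2344
scene x -5 y mm -0.13 2963
scene x 0 y mm -0.09 2636
scene x 5 y mm -0.14 1579
```

```bash
p="python3 -m pendant"
$p '[[[-1,0,-35],0,50],[[0,0,-35],0,50],[[0,0,-30],0,50],[[0,0,-15],0,50],[[0,0,-10],0,50]]' 
$p '[[[0,0,0],0,50],[[0,0,0],0,8],[[0,0,0],0,8],[[0,0,0],0,8],[[0,0,0],0,8]]' 30
python3 - <<'E'
import numpy as np
a=np.radians(np.linspace(171,86,13));p=65*np.c_[np.cos(a),np.sin(a)];print(np.diff(p,axis=0).round(1).tolist())
from h import *
rect('top')
E
```

```text
time_s: 14.73
ee_pos: [0.5041, 0.2624, 0.0336]
tcp_rot: [-3.031, -0.002, 3.08]
force: [0.0, 0.2, 1.1]
opening: 0.0505
finger_force: 0.0
time_s: 15.15
ee_pos: [0.5057, 0.2643, 0.0381]
tcp_rot: [-3.035, 0.003, 3.081]
force: [1.0, -0.4, 1.7]
opening: 0.0186
finger_force: 29.2
[[1.7, 7.8], [2.7, 7.6], [3.6, 7.2], [4.5, 6.7], [5.3, 6.1], [6.0, 5.4], [6.6, 4.6], [7.1, 3.8], [7.5, 2.9], [7.8, 1.9], [8.0, 0.9], [8.0, -0.1]]
top x -25 y mm 0.01 2684
top x -20 y mm 0.2 6977
top x -15 y mm -0.14 4316
top x -10 y mm -0.6 3847
top x -5 y mm -0.61 4025
top x 0 y mm -0.58 4068
top x 5 y mm -0.64 1880
```

```bash
p="python3 -m pendant"
$p '[[[1.7,7.8,0],0,8],[[2.7,7.6,0],0,8],[[3.6,7.2,0],0,8],[[4.5,6.7,0],0,8],[[5.3,6.1,0],0,8]]'
$p '[[[6,5.4,0],0,8],[[6.6,4.6,0],0,8],[[7.1,3.8,0],0,8],[[7.5,2.9,0],0,8],[[7.8,1.9,0],0,8]]'
$p '[[[8,0.9,0],0,8],[[8,-0.1,0],0,8],[[5,0,0],0,8],[[0,0,0],0,8],[[0,0,0],0,8]]'
python3 - <<'E'
from h import *
rect('top');rect('scene')
E
```

```text
time_s: 15.62
ee_pos: [0.5218, 0.2993, 0.0378]
tcp_rot: [-3.033, 0.001, 3.081]
force: [-4.6, -5.8, 6.0]
opening: 0.0191
finger_force: 30.8
time_s: 16.03
ee_pos: [0.5572, 0.3175, 0.0377]
tcp_rot: [-3.033, 0.001, 3.081]
force: [-4.7, -4.5, 7.4]
opening: 0.0184
finger_force: 30.8
time_s: 16.45
ee_pos: [0.5793, 0.3193, 0.0378]
tcp_rot: [-3.035, 0.003, 3.081]
force: [0.6, -0.4, 4.0]
opening: 0.0189
finger_force: 29.4
top x -25 y mm 0.04 2663
top x -20 y mm 0.17 6991
top x -15 y mm -0.14 4368
top x -10 y mm -0.57 3902
top x -5 y mm -0.58 4077
top x 0 y mm -0.54 4156
top x 5 y mm -0.67 1893
scene x -30 y mm 1.75 1306
scene x -25 y mm 1.76 4499
scene x -20 y mm 1.69 6857
scene x -15 y mm 1.01 3375
scene x -10 y mm 0.21 2429
scene x -5 y mm -0.14 2970
scene x 0 y mm -0.06 2722
scene x 5 y mm -0.13 1634
```

```bash
p="python3 -m pendant"
$p '[[[0,0,0],0,50],[[0,0,0],0,50],[[0,0,0],0,50],[[0,0,30],0,50],[[0,0,40],0,50]]' 
$p '[[[-10,-10,40],0.12,85],[[-20,-25,20],0.12,85],[[-20,-25,20],0.12,85],[[-20,-30,10],0.12,85],[[-10,-20,0],0.12,85]]' 
$p '[[[0,-10,0],0.12,85],[[0,0,0],0.12,85],[[0,0,0],0.12,85],[[0,0,0],0,85]]'
python3 - <<'E'
from h import *
f,W,H,S,V=meas();cv2.imwrite('pics/w6.png',f);np.save('w6.npy',W)
g=(H>45)&(H<80)&(S>100)&(W[...,2]>.055)&(W[...,0]>.5)&(W[...,2]<.14)
X=W[g];X=X[~np.isnan(X[:,0])];print(len(X),X.min(0),X.max(0))
for i in range(6):
    c=X.mean(0);U,s,Vt=np.linalg.svd(X-c,full_matrices=False);n=Vt[2]*np.sign(Vt[2,2]);X=X[abs((X-c)@n)<.002]
print(len(X),n,np.degrees(np.arccos(n[2])),np.degrees(np.arctan2(n[1],n[0])))
ax=np.cross(ey_:=np.array([.061,.998,0]),n);ax/=np.linalg.norm(ax);ay=np.cross(n,ax)
q=np.c_[X@ax,X@ay];lo,hi=np.percentile(q,.5,0),np.percentile(q,99.5,0);print('size',hi-lo)
m=(lo+hi)/2;print('centre',m[0]*ax+m[1]*ay+(X.mean(0)@n)*n,'ax',ax,'ay',ay)
print('minrect',cv2.minAreaRect((q*1000).astype(np.float32)))
E
```

```text
time_s: 16.97
ee_pos: [0.5755, 0.3167, 0.1025]
tcp_rot: [-3.027, -0.007, 3.081]
force: [1.0, 1.8, 0.3]
opening: 0.0498
finger_force: 0.0
time_s: 17.38
ee_pos: [0.4972, 0.2072, 0.1987]
tcp_rot: [-3.032, 0.004, -2.596]
force: [0.9, 0.3, -0.1]
opening: 0.0852
finger_force: 0.0
time_s: 17.72
ee_pos: [0.4978, 0.1978, 0.196]
tcp_rot: [-3.033, 0.001, -2.24]
force: [-0.4, -0.3, -0.4]
opening: 0.085
finger_force: 0.0
pointer 28 mean [0.6547 0.1525 0.0407] mid [0.655  0.1526 0.0406] ext [0.011 0.004 0.003]
redlow 28 mean [0.6547 0.1525 0.0407] mid [0.655  0.1526 0.0406] ext [0.011 0.004 0.003]
post? 188 mean [0.6141 0.256  0.0836] mid [0.6142 0.2564 0.0835] ext [0.017 0.017 0.004]
6890 [0.54117154 0.11291591 0.05896159] [0.60452087 0.2083216  0.10762181]
6850 [-0.52362235  0.03266118  0.85132419] 31.644010734134373 176.43077365423136
size [0.06784063 0.0860819 ]
centre [0.5726194  0.15816517 0.08854333] ax [ 0.84973857 -0.05193793  0.52463969] ay [ 6.13513688e-02  9.98116075e-01 -5.57607396e-04]
minrect ((524.7294311523438, 192.9215545654297), (87.8565673828125, 68.63502502441406), 89.99964141845703)
```

View pics/w6.png

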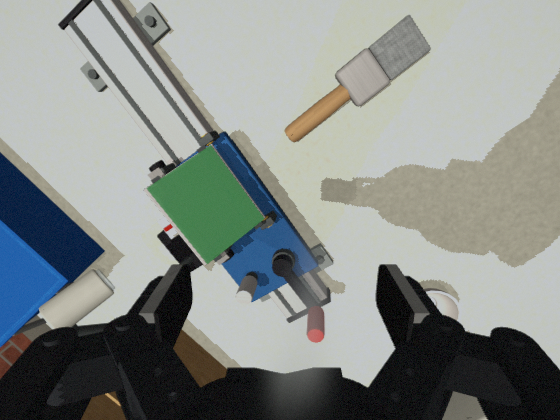

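The lever lies along the rail at (283,263)→(316,320), so it is locked, and the green face is at (208,205). Next I'll take out the small sideways tilt at the opposite joint-6 limit, on the way to the tile.

```bash
p="python3 -m pendant"
q="import h;s=h.robot.state();print(s['q'].round(3),s['ee_pos'].round(4),s['tcp_rot'].round(3),h.Ro.from_euler('xyz',s['tcp_rot']).as_matrix()[:,2].round(3))"
python3 - <<'E'
from h import *
W=np.load('w6.npy');f=cv2.imread('pics/w6.png');v,u=np.mgrid[:420,:560]
m=(f[...,2].astype(int)-f[...,1]>50)&(np.hypot(u-316,v-322)<30)&(W[...,2]>.096)&(W[...,2]<.11);X=W[m];print('knob',len(X),(X.min(0)+X.max(0))/2,'lever angle',np.arctan2(.324-.2595,.0)-0)
k=(X.min(0)+X.max(0))/2;ax=np.array([.6141-.0459,.2562+.0028]);d=k[:2]-ax;print(d,np.arctan2(d[1],d[0])-(np.pi/2-.061))
E
$p '[[[0,-20,5],0.12,85],[[0,-20,5],0.12,85],[[0,-20,5],0.12,85],[[0,-20,5],0.12,85],[[0,-20,5],0.12,85]]'  >/dev/null
$p '[[[0,-20,5],0.12,85],[[0,-20,5],0.12,85],[[0,-20,5],0.12,85],[[0,-20,5],0.12,85],[[0,0,5],0.12,85]]'  >/dev/null
$p '[[[0,0,0],0.12,85],[[0,0,0],0.12,85],[[0,0,0],0.12,85],[[0,0,0],0.12,85],[[0,0,0],0.12,85]]'  >/dev/null
$p '[[[0,0,0],0.12,85],[[0,0,0],0.12,85],[[0,0,0],0.05,85],[[0,0,0],0,85]]'  >/dev/null
python3 -c "$q"
```

```text
knob 174 [0.57163917 0.32433431 0.10137881] lever angle 1.5707963267948966
[0.00343917 0.06533431] 0.008408980868703342
[-0.033  0.069 -0.011  1.481  0.108 -3.02 ] [0.4986 0.0186 0.2451] [-3.034e+00  3.000e-03 -1.540e-01] [ 0.013  0.107 -0.994]
```

```bash
p="python3 -m pendant"
q="import h;s=h.robot.state();print(s['q'].round(3),s['ee_pos'].round(4),s['tcp_rot'].round(3),h.Ro.from_euler('xyz',s['tcp_rot']).as_matrix()[:,2].round(3))"
$p '[[[0,-20,0],0,85],[[0,-20,0],0,85],[[0,-20,0],0,85],[[0,-20,0],0,85],[[0,-20,0],0,85]]'  >/dev/null
python3 -c "$q"
$p '[[[0,-20,0],0,85],[[0,-20,0],0,85],[[0,-20,0],0,85],[[0,0,0],0,85]]'  >/dev/null
python3 -c "$q"
```

```text
[-0.182  0.093  0.018  1.496  0.092 -3.137] [ 0.5022 -0.0621  0.2456] [-3.05e+00  2.00e-03 -1.87e-01] [ 0.015  0.09  -0.996]
[-0.225  0.116  0.044  1.5    0.068 -3.14 ] [ 0.5088 -0.094   0.2454] [-3.074e+00  1.000e-03 -2.270e-01] [ 0.014  0.067 -0.998]
```

```bash
p="python3 -m pendant"
q="import h;s=h.robot.state();print(s['q'].round(3),s['ee_pos'].round(4),s['tcp_rot'].round(3),h.Ro.from_euler('xyz',s['tcp_rot']).as_matrix()[:,2].round(3))"
$p '[[[0,-20,0],0,85],[[0,-20,0],0,85],[[0,-20,0],0,85],[[0,-20,0],0,85],[[0,0,0],0,85]]'  >/dev/null
python3 -c "$q"
$p '[[[0,-20,0],0,85],[[0,-20,0],0,85],[[0,-10,0],0,85],[[0,0,0],0,85]]'  >/dev/null
python3 -c "$q"
```

```text
[-0.284  0.154  0.089  1.507  0.038 -3.141] [ 0.5186 -0.1383  0.2452] [-3.104e+00  1.000e-03 -2.850e-01] [ 0.009  0.037 -0.999]
[-0.318  0.182  0.123  1.513  0.02  -3.141] [ 0.5252 -0.1661  0.2452] [-3.121e+00  2.000e-03 -3.190e-01] [ 0.005  0.02  -1.   ]
```

```bash
p="python3 -m pendant"
q="import h;s=h.robot.state();print(s['q'].round(3),s['ee_pos'].round(4),s['tcp_rot'].round(3),h.Ro.from_euler('xyz',s['tcp_rot']).as_matrix()[:,2].round(3))"
$p '[[[0,-20,0],0,85],[[0,-20,0],0,85],[[0,0,0],0,85]]'  >/dev/null
python3 -c "$q"
$p '[[[0,-10,0],-0.12,70],[[0,-10,0],-0.12,70],[[0,-10,0],-0.12,70],[[0,-10,0],-0.12,70],[[0,-10,0],-0.12,70]]'  >/dev/null
$p '[[[0,-10,0],-0.12,70],[[0,-10,0],-0.12,70],[[0,-10,0],-0.12,70],[[0,-10,0],-0.12,70],[[0,-4,0],-0.12,70]]'  >/dev/null
$p '[[[0,0,0],-0.12,70],[[0,0,0],-0.12,70],[[0,0,0],-0.12,70],[[0,0,0],-0.12,70],[[0,0,0],-0.12,70]]'  >/dev/null
$p '[[[-8,0,0],-0.12,70],[[-8,0,0],-0.12,70],[[-8,0,0],-0.12,70],[[-8,0,0],-0.12,70],[[-5,0,0],-0.12,70]]'  >/dev/null
$p '[[[0,0,0],-0.12,70],[[0,0,0],-0.12,70],[[0,0,0],-0.12,70],[[0,0,0],-0.12,70],[[0,0,0],-0.12,70]]'  >/dev/null
$p '[[[0,0,0],-0.12,70],[[0,0,0],-0.08,70],[[0,0,0],0,70]]'
python3 -c "$q"
```

```text
[-0.347  0.209  0.155  1.519  0.006 -3.141] [ 0.5313 -0.1902  0.2452] [-3.136e+00  1.000e-03 -3.480e-01] [ 0.001  0.006 -1.   ]
time_s: 23.43
ee_pos: [0.4938, -0.2825, 0.2455]
tcp_rot: [-3.135, 0.001, 2.735]
force: [-0.4, -0.3, -0.1]
opening: 0.0698
finger_force: 0.0
[-0.516  0.214  0.163  1.517 -0.007 -0.109] [ 0.4938 -0.2825  0.2455] [-3.135e+00  1.000e-03  2.735e+00] [-0.001 -0.007 -1.   ]
```

```bash
python3 - <<'E'
from h import *
f,W,M=cap('wrist');H,S,V=cv2.split(cv2.cvtColor(f,cv2.COLOR_BGR2HSV))
near=(abs(W[...,0]-.49)<.08)&(abs(W[...,1]+.285)<.08)
B=W[(H>100)&(H<130)&(S>120)&near&(W[...,2]>.06)&(W[...,2]<.08)];r=cv2.minAreaRect((B[:,:2]*1000).astype(np.float32));print(len(B),B[:,2].mean(),r)
T=W[(H>6)&(H<20)&(S>150)&near&(W[...,2]>.006)&(W[...,2]<.018)];r=cv2.minAreaRect((T[:,:2]*1000).astype(np.float32));print(len(T),np.median(T[:,2]),r)
cv2.imwrite('pics/w7.png',f[:, :])
E
```

```text
484 0.06677877664537837 ((488.3268737792969, -289.0005798339844), (19.463228225708008, 39.96337127685547), 62.553565979003906)
991 0.01178735082575616 ((488.0806884765625, -288.2579345703125), (79.564208984375, 60.22148132324219), 62.77070236206055)
```

View pics/w7.png

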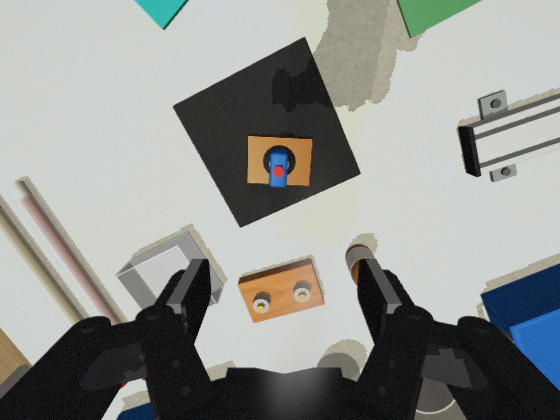

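The amber tile and its blue grip, with the red dot on top, are confirmed at (280,162) on the black mat. The turquoise one is off at the top edge. Going down to grasp it.

```bash
p="python3 -m pendant"
$p '[[[-6,-6,-30],-0.068,45],[[0,0,-40],0,45],[[0,0,-40],0,45],[[0,0,-40],0,45],[[0,0,-30],0,45]]' 
$p '[[[0,0,-30],0,45],[[0,0,-20],0,45],[[0,0,-15],0,45],[[0,0,0],0,45],[[0,0,0],0,45]]'
$p '[[[0,0,0],0,14],[[0,0,0],0,14],[[0,0,0],0,14],[[0,0,0],0,14],[[0,0,0],0,14]]' 60
```

```text
time_s: 23.9
ee_pos: [0.4864, -0.2878, 0.0624]
tcp_rot: [-3.135, -0.001, 2.672]
force: [-0.0, 0.2, 0.1]
opening: 0.045
finger_force: 0.0
time_s: 24.32
ee_pos: [0.4872, -0.2881, 0.0001]
tcp_rot: [-3.135, -0.0, 2.671]
force: [-0.4, -0.3, -0.3]
opening: 0.0451
finger_force: 0.0
time_s: 24.73
ee_pos: [0.4888, -0.289, 0.0017]
tcp_rot: [-3.135, 0.004, 2.669]
force: [1.4, -0.0, 1.3]
opening: 0.0194
finger_force: 63.9
```

```bash
p="python3 -m pendant"
q="import h;s=h.robot.state();print(s['q'].round(3),s['ee_pos'].round(4),s['tcp_rot'].round(3),h.Ro.from_euler('xyz',s['tcp_rot']).as_matrix()[:,2].round(3),s['force'].round(1),s['opening'])"
$p '[[[0,0,20],0,14],[[0,0,30],-0.06,14],[[0,0,40],0,14],[[0,0,40],0,14],[[0,0,40],0,14]]' 
$p '[[[0,0,40],0,14],[[0,0,30],0,14],[[17,-10,0],0,14],[[26,-15,0],0,14],[[26,-15,0],0,14]]' >/dev/null
python3 -c "$q"
$p '[[[26,-15,0],0,14],[[26,-15,0],0,14],[[26,-15,0],0,14],[[26,-15,0],0,14],[[0,0,0],0,14]]' >/dev/null
python3 -c "$q"
```

```text
time_s: 25.15
ee_pos: [0.4869, -0.288, 0.1719]
tcp_rot: [-3.135, 0.0, 2.609]
force: [1.9, -1.4, -1.7]
opening: 0.0192
finger_force: 63.5
[-0.53   0.373  0.368  1.562 -0.007  0.003] [ 0.5573 -0.3288  0.2423] [-3.135  0.004  2.609] [-0.    -0.008 -1.   ] [ 1.3 -0.1 -1.5] 0.01928346966178622
[-0.529  0.703  0.877  1.75  -0.007  0.004] [ 0.6653 -0.3911  0.2324] [-3.135 -0.004  2.609] [-0.007 -0.004 -1.   ] [-0.1 -0.1 -4.8] 0.019408618130420704
```

```bash
p="python3 -m pendant"
q="import h;s=h.robot.state();print(s['q'].round(3),s['ee_pos'].round(4),s['tcp_rot'].round(3),h.Ro.from_euler('xyz',s['tcp_rot']).as_matrix()[:,2].round(3),s['force'].round(1),s['opening'])"
$p '[[[17,-10,0],0,14],[[17,-10,0],0,14],[[0,0,0],0,14]]' >/dev/null
python3 -c "$q"
$p '[[[17,-10,0],0,14],[[17,-10,0],0,14],[[17,-10,0],0,14],[[0,0,0],0,14]]' >/dev/null
python3 -c "$q"
$p '[[[17,-10,0],0,14],[[17,-10,0],0,14],[[17,-10,0],0,14],[[0,0,0],0,14]]' >/dev/null
python3 -c "$q"
```

```text
[-0.529  0.866  1.193  1.902 -0.007  0.004] [ 0.6935 -0.4078  0.235 ] [-3.135e+00 -3.000e-03  2.609e+00] [-0.006 -0.004 -1.   ] [ 0.3 -0.1 -4.2] 0.01902831515424437
[-0.529  0.952  1.34   1.923 -0.007  0.003] [ 0.7216 -0.4245  0.223 ] [-3.135  0.036  2.609] [ 0.027 -0.024 -0.999] [ 0.4 -0.4 -0.6] 0.018962659600439177
[-0.529  0.978  1.343  1.864 -0.007  0.003] [ 0.7479 -0.44    0.2033] [-3.135  0.072  2.61 ] [ 0.058 -0.042 -0.997] [-0.  -0.2 -2.2] 0.019481762760423665
```

```bash
p="python3 -m pendant"
q="import h;s=h.robot.state();print(s['q'].round(3),s['ee_pos'].round(4),s['tcp_rot'].round(3),h.Ro.from_euler('xyz',s['tcp_rot']).as_matrix()[:,2].round(3),s['force'].round(1),s['opening'])"
$p '[[[17,-10,20],0,14],[[17,-10,20],0,14],[[17,-10,20],0,14],[[0,0,0],0,14]]' >/dev/null
python3 -c "$q"
$p '[[[10,-6,35],0,14],[[10,-6,35],0,14],[[10,-6,35],0,14],[[0,0,0],0,14]]' >/dev/null
python3 -c "$q"
```

```text
[-0.529  0.945  1.346  1.834 -0.007  0.002] [ 0.7583 -0.4463  0.2355] [-3.135  0.138  2.61 ] [ 0.115 -0.076 -0.99 ] [-0.5  0.3 -1. ] 0.01911081499543386
[-5.300e-01  8.650e-01  1.346e+00  1.844e+00 -7.000e-03  1.000e-03] [ 0.7451 -0.4392  0.3046] [-3.135  0.208  2.61 ] [ 0.174 -0.11  -0.978] [-0.4 -0.6 -0. ] 0.0192909346507177
```

```bash
p="python3 -m pendant"
q="import h;s=h.robot.state();print(s['q'].round(3),s['ee_pos'].round(4),s['tcp_rot'].round(3),h.Ro.from_euler('xyz',s['tcp_rot']).as_matrix()[:,2].round(3),s['force'].round(1),s['opening'])"
$p '[[[17,-10,25],0,14],[[17,-10,25],0,14],[[17,-10,25],0,14],[[17,-10,25],0,14],[[17,-10,25],0,14]]' >/dev/null
python3 -c "$q"
$p '[[[17,-10,25],0,14],[[17,-10,25],0,14],[[17,-10,25],0,14],[[17,-10,25],0,14],[[0,0,0],0,14]]' >/dev/null
python3 -c "$q"
```

```text
[-0.53   0.819  1.346  1.777 -0.007  0.   ] [ 0.7641 -0.4506  0.3533] [-3.134  0.321  2.611] [ 0.269 -0.166 -0.949] [-0.4  0.9 -1.2] 0.019163672504072554
[-5.300e-01  7.820e-01  1.346e+00  1.715e+00 -7.000e-03 -1.000e-03] [ 0.7801 -0.4602  0.397 ] [-3.134  0.42   2.612] [ 0.348 -0.212 -0.913] [ 0.2 -0.1 -1.9] 0.019275433356216537
```

```bash
p="python3 -m pendant"
q="import h;s=h.robot.state();print(s['time_s'],s['q'].round(3),s['ee_pos'].round(4),s['tcp_rot'].round(3),h.Ro.from_euler('xyz',s['tcp_rot']).as_matrix()[:,2].round(3),s['force'].round(1),s['opening'])"
$p '[[[17,-10,25],0,14],[[17,-10,25],0,14],[[17,-10,25],0,14],[[17,-10,25],0,14],[[0,0,0],0,14]]' >/dev/null
python3 -c "$q"
$p '[[[12,-7,18],0,14],[[0,0,0],0,14]]' >/dev/null
python3 -c "$q"
```

```text
28.8167 [-0.531  0.753  1.346  1.646 -0.007 -0.002] [ 0.7986 -0.4713  0.438 ] [-3.134  0.518  2.613] [ 0.423 -0.257 -0.869] [-0.6 -0.  -1.1] 0.019378516742893176
28.9833 [-0.531  0.75   1.346  1.634 -0.007 -0.002] [ 0.8019 -0.4732  0.4436] [-3.133  0.532  2.613] [ 0.434 -0.263 -0.862] [-0.8  0.1 -0.8] 0.019397368096902824
```

```bash
p="python3 -m pendant"
q="import h;s=h.robot.state();print(s['time_s'],s['q'].round(3),s['ee_pos'].round(4),s['tcp_rot'].round(3),h.Ro.from_euler('xyz',s['tcp_rot']).as_matrix()[:,2].round(3),s['force'].round(1),s['opening'])"
$p '[[[12,-7,18],0,14],[[0,0,0],0,14],[[-20,20,0],0.025,14],[[-20,25,-5],0.025,14],[[-20,30,-8],0.025,14]]' >/dev/null
$p '[[[-14,32,-8],0.025,14],[[-14,32,-8],0.025,14],[[-14,32,-8],0.025,14],[[-14,32,-8],0.025,14],[[-14,32,-8],0.025,14]]' >/dev/null
$p '[[[-14,32,-10],0.025,14],[[-14,32,-10],0.025,14],[[-14,32,-10],0.025,14],[[-14,32,-10],0.025,14],[[-14,32,-10],0.025,14]]' >/dev/null
$p '[[[-14,32,-10],0.025,14],[[-14,32,-10],0.025,14],[[-14,32,-10],0.025,14],[[-10,30,-10],0.025,14],[[-10,25,-10],0.025,14]]' >/dev/null
$p '[[[0,15,-10],0.025,14],[[0,0,0],0,14]]' >/dev/null
python3 -c "$q"
```

```text
30.8167 [ 0.191 -0.238 -0.327  0.955 -0.144  0.229] [0.5662 0.0615 0.2927] [-3.133  0.545  3.066] [ 0.516 -0.047 -0.855] [-0.8 -0.4 -2.8] 0.01938029045995601
```

```bash
p="python3 -m pendant"
q="import h;s=h.robot.state();print(s['time_s'],s['q'].round(3),s['ee_pos'].round(4),s['tcp_rot'].round(3),h.Ro.from_euler('xyz',s['tcp_rot']).as_matrix()[:,2].round(3),s['force'].round(1),s['opening'])"
$p '[[[-10,25,-20],0.02,14],[[-9,25,-25],0,14],[[-9,25,-25],0,14],[[-9,25,-25],0,14],[[-9,0,-24],0,14]]' >/dev/null
$p '[[[0,0,0],0,14],[[0,0,0],0,14]]' >/dev/null
python3 -c "$q"
python3 - <<'E'
from h import *
f,P,m=fing();cv2.imwrite('pics/w8.png',f)
H,S,V=cv2.split(cv2.cvtColor(f,cv2.COLOR_BGR2HSV))
a=(H>6)&(H<20)&(S>130)&(abs(P[...,0])<.06)&(abs(P[...,1])<.06)&(P[...,2]>-.03)&(P[...,2]<.02);X=P[a];print(len(X))
if len(X)>30:print(X.mean(0),np.percentile(X,2,0),np.percentile(X,98,0))
E
```

```text
31.4 [ 0.453 -0.244 -0.582  0.751 -0.266  0.449] [0.5214 0.1585 0.1754] [-3.132  0.546  3.083] [ 0.518 -0.04  -0.855] [ 0.6  0.9 -1.1] 0.019264611986138706
4874
[ 0.00574221 -0.00142552 -0.00737648] [-0.02388608 -0.03932864 -0.0086871 ] [ 0.03031406  0.03866438 -0.00556517]
```

View pics/w8.png

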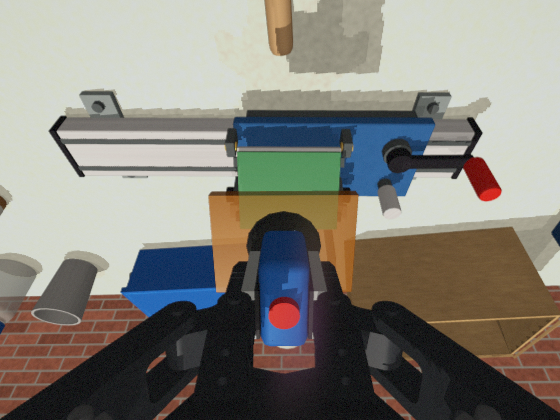

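The tile sits straight in the fingers: amber at (210–357,192–293) over the green face at (235–340,150–230), with the lever locked at right and the lamp well clear. I'll move in to about 10 mm above the face and re-measure.

```bash
p="python3 -m pendant"
q="import h;s=h.robot.state();print(s['time_s'],s['ee_pos'].round(4),s['tcp_rot'].round(3),h.Ro.from_euler('xyz',s['tcp_rot']).as_matrix()[:,2].round(3),s['force'].round(1),s['wrist_torque'].round(2))"
$p '[[[12,0,-20],0,14],[[12,0,-20],0,14],[[10,0,-18],0,14],[[7.5,0,-13],0,14],[[4,0,-6.7],0,14]]' >/dev/null
$p '[[[0,0,0],0,14],[[0,0,0],0,14],[[0,0,0],0,14]]' >/dev/null
python3 -c "$q"
python3 - <<'E'
from h import *
s=robot.state();T=Ro.from_euler('xyz',s['tcp_rot']).as_matrix()
f,P,m=fing();H,S,V=cv2.split(cv2.cvtColor(f,cv2.COLOR_BGR2HSV))
a=(H>6)&(H<22)&(S>110)&(abs(P[...,0])<.06)&(abs(P[...,1])<.06)&(P[...,2]>-.03)&(P[...,2]<.005);X=P[a];print(len(X),np.percentile(X,2,0),np.percentile(X,98,0))
def pl(X):
    for i in range(5):
        c=X.mean(0);n=np.linalg.svd(X-c,full_matrices=False)[2][2];X=X[abs((X-c)@n)<.002]
    n*=-np.sign(n[2]);return c,n,len(X)
c,n,k=pl(X);print('tile top',c.round(4),n.round(3),k)
g=(H>45)&(H<85)&(S>80)&(abs(P[...,1])<.07)&(abs(P[...,0])<.09)&(P[...,2]>-.01)&(P[...,2]<.05);G=P[g]
c,n,k=pl(G);print('face',c.round(4),n.round(3),k,'height at tool axis',(c@n)/n[2],G.min(0).round(3),G.max(0).round(3))
cv2.imwrite('pics/w9.png',f)
E
```

```text
32.1167 [0.5686 0.1591 0.1005] [-3.135  0.55   3.081] [ 0.521 -0.039 -0.853] [-0.3  0.5 -1.8] [ 0.03  0.69 -0.03]
4617 [-0.02589109 -0.03970411 -0.00875121] [ 0.02944414  0.03881361 -0.00618824]
tile top [ 0.0098  0.0014 -0.0075] [-0.01   0.004 -1.   ] 4613
face [ 0.0324 -0.0007  0.0125] [-0.001 -0.006 -1.   ] 2682 height at tool axis 0.012537901094530296 [-0.016 -0.056 -0.01 ] [0.038 0.044 0.05 ]
```

```bash
p="python3 -m pendant"
q="import h,numpy as np;s=h.robot.state();f=s['force'];print(s['time_s'],s['ee_pos'].round(4),s['tcp_rot'].round(3),f.round(1),'n',(f@np.array([-.5236,.0327,.8513])).round(2),s['wrist_torque'].round(2))"
$p '[[[1,-0.3,-4],0,14],[[1,-0.3,-4],0,14],[[0.9,-0.2,-2],0,14],[[0,0,0],0,14],[[0,0,0],0,14]]' >/dev/null
python3 -c "$q"
$p '[[[1,0,-1.7],0,14],[[0,0,0],0,14],[[0,0,0],0,14]]' >/dev/null
python3 -c "$q"
$p '[[[1,0,-1.7],0,14],[[0,0,0],0,14],[[0,0,0],0,14]]' >/dev/null
python3 -c "$q"
```

```text
32.5833 [0.5701 0.1583 0.088 ] [-3.133  0.547  3.082] [ 0.6 -0.2 -1.2] n -1.37 [ 0.02  0.71 -0.03]
32.8333 [0.5714 0.1584 0.0867] [-3.133  0.548  3.082] [-1.7 -0.1  0.6] n 1.39 [0.01 0.81 0.02]
33.0833 [0.5725 0.1584 0.0852] [-3.133  0.548  3.082] [-3.2 -1.3  1.8] n 3.13 [-0.04  0.82 -0.03]
```

```bash
p="python3 -m pendant"
q="import h,numpy as np;s=h.robot.state();f=s['force'];print(s['time_s'],s['ee_pos'].round(4),f.round(1),'n',(f@np.array([-.5236,.0327,.8513])).round(2))"
$p '[[[0.9,0,-1.5],0,14],[[0,0,0],0,14],[[0,0,0],0,14],[[0,0,0],0,14],[[0,0,0],0,14]]' >/dev/null
python3 -c "$q"
python3 - <<'E'
from h import *
s=robot.state();R=Ro.from_euler('xyz',s['tcp_rot']).as_matrix();e=s['ee_pos']
f,P,m=fing();H,S,V=cv2.split(cv2.cvtColor(f,cv2.COLOR_BGR2HSV))
a=(H>6)&(H<22)&(S>110)&(abs(P[...,0])<.06)&(abs(P[...,1])<.06)&(P[...,2]>-.03)&(P[...,2]<.005);X=P[a]
for i in range(5):
    c=X.mean(0);n=np.linalg.svd(X-c,full_matrices=False)[2][2];X=X[abs((X-c)@n)<.002]
n*=-np.sign(n[2]);print('tile',np.percentile(X,1,0).round(4),np.percentile(X,99,0).round(4))
nw=R@n;F=np.array([-.5236,.0327,.8513]);print('angle deg',np.degrees(np.arccos(nw@F)),'height of tile top over face',(R@c+e-np.array([.5726,.1582,.0885]))@F)
g=(H>45)&(H<85)&(S>80)&(abs(P[...,1])<.05)&(abs(P[...,0])<.06)&(abs(P[...,2])<.008);G=P[g];print('green',len(G),np.percentile(G,1,0).round(4),np.percentile(G,99,0).round(4))
rect('top');rect('scene');cv2.imwrite('pics/w10.png',f)
E
```

```text
33.5 [0.5733 0.1583 0.0837] [-4.9 -1.5  4.2] n 6.07
tile [-0.024  -0.0391 -0.0138] [ 0.0299  0.0387 -0.011 ]
angle deg 0.45953635790388975 height of tile top over face 0.007910510822927512
green 1660 [-0.0355 -0.0439 -0.0059] [ 0.033   0.0436 -0.0006]
top x -25 y mm 0.02 2393
top x -20 y mm 0.16 6270
top x -15 y mm -0.15 3887
top x -10 y mm -0.61 3424
top x -5 y mm -0.61 3668
top x 0 y mm -0.58 3704
top x 5 y mm -0.67 1705
scene x -30 y mm 1.77 1417
scene x -25 y mm 1.76 4721
scene x -20 y mm 1.71 7244
scene x -15 y mm 1.01 3585
scene x -10 y mm 0.21 2607
scene x -5 y mm -0.13 3228
scene x 0 y mm -0.07 2881
scene x 5 y mm -0.16 1749
```

View pics/w10.png

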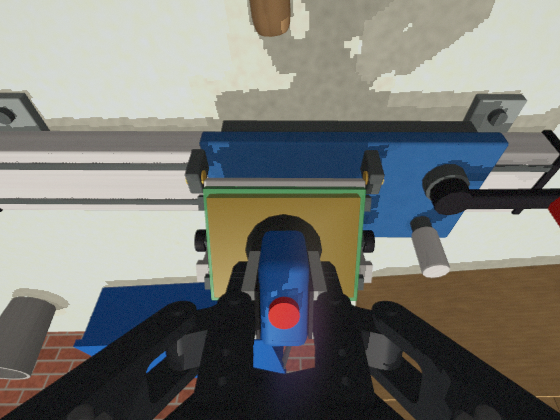

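The amber tile (208–363,195–298) now lies square and centred on the green glass, with an even green border. It is flush: 0.5° off, and its top is 7.9 mm above the face. It is pressed on with about 7 N, and the pointer and lever are unchanged. Handing in.

```bash
python3 -c "from station import robot;print(robot.hand_in())"
```

```text
the job is handed in; nothing more can be done
None
```

I handed the job in at about 33.5 s, with the result not reported back: the carriage is about 1–2 mm from the mark with the lever locked, and the tile is flush and centred on the stage glass, still gripped and pressed on with about 7 N.

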